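# Clamp a tart mould in the press bed with the click knob

### The arm

A 6-joint arm with a two-finger parallel gripper is mounted at the origin on the work surface. World frame = base frame: x ahead of the robot, y to its left, z up, the work surface at z = 0. Lengths are in mm, angles in rad, forces in N, time in s.
With the tool pointing down it reaches from about 325 to 750 mm from the base axis. Payload 7.6 kg.
Tool frame: the origin (TCP) lies midway between the tips of the shut fingers; the grasp point (between the pads) lies robot.pinch_z behind it (robot.pinch_z is the distance from the TCP to the grasp point, in mm); z points along the fingers, y is the line along which they close (so a half turn about z gives the same grasp; the last joint's range is limited). The gripper opens to 85 mm and grips with 20 to 120 N. Pads are 22 mm wide; open, the fingers measure 114 mm over their backs; the gripper's body (76 mm by 85 mm) begins 54 mm behind the grasp point. The pads swing forward as they close: fully open they stand 13 mm farther back than shut.
Start: joints at [1.121, 0.052, 1.401, -0, 1.689, -0.07], TCP at [194.621, 487.615, 231.323] pointing down, gripper open.
Joint ranges: [-2.9, 2.9], [-0.91, 2.17], [0.12, 2.37], [-1.06, 4.2], [0.26, 2.73], [-2.93, 2.93]. Speed limits (rad/s): [2.57, 2.57, 3.01, 3.14, 3.14, 3.14].

### API

Orientations are given as a unit quaternion [w, x, y, z].
In Python, from cell import robot, command_gripper, capture, camera_info, workorder, cut_out, spot_point, monitor gives the robot as it stands. Calls block until the motion is done:
- robot.move_ptp(position, orientation): joint-space move of the TCP to a pose.
- robot.move_l(position, orientation=None, max_speed=150, force_limit=None): straight line of the TCP; orientation=None keeps the orientation; max_speed is the mean speed in mm/s. With force_limit (N) it stops when the force on the tool has changed by that much, and returns True; else False.
- robot.set_joints(angles): joint-space move.
- command_gripper(opening): finger opening in mm; the grip force is fixed at half the most; returns when the fingers have stopped.
- robot.wait(seconds).
- robot.ik(position, orientation): joint angles nearest the present ones, or None.
- capture(name): name is "side" or "top"; returns the picture (480x640x3 uint8, red, green, blue); there is no depth.
- camera_info(name): a dict with "mtx" (3x3 intrinsics, pixels), "D" ([k1, k2, p1, p2, k3] as OpenCV has them; the pictures are not rectified), "cam_to_world" (4x4, takes a point from camera to world coordinates). Camera axes: x right, y up, looking along -z (the intrinsics and any distortion apply to the point x, -y, -z); pixel columns grow to the right and rows downward; lengths in mm; the calibration is good to about 2 mm. A picture is of the moment at which its call begins. camera_info takes no time and is no camera call.
A pose or a line that the arm cannot do raises robot.MotionError and nothing moves.
- workorder.finish_job(): hands the job in; it is judged then, once.
Trained networks look in the newest picture that a camera, given by its name, has taken for a name from the list of things; names that differ only in an ending like _2 or _b are one class to them, and where a whole thing is asked for, a point or a joint stands for the part that bears it (a point fixed in the world has none). Each returns a list of dicts, best first, with "conf" (0 to 1); they miss things now and then, are a little off and sometimes report something else, mostly with a low value. They report only what shows in the picture. A call takes as long as a camera call.
- cut_out(thing, camera): "mask" (480x640 bool, what is visible of it) and "box" ([left, top, width, height] in pixels, round what is visible of it).
- spot_point(thing, camera): "position" ([column, row] in pixels: a listed point, or the origin of a listed thing).
Readings, each from a call of its own:
- monitor.get_time_s(): time.
- monitor.get_q(): joint angles.
- monitor.get_dq(): joint speeds.
- monitor.get_effort(): joint torques, N m.
- monitor.get_ee_pos(): TCP position.
- monitor.get_ee_rot(): TCP orientation.
- monitor.get_wrist_force(): force on the tool from outside, world axes, zero at the start.
- monitor.get_wrist_torque(): the same for the moment, N m.
- monitor.get_width(): finger opening in mm.
- monitor.get_gripper_force(): force on a finger pad.
Only numpy, scipy, OpenCV 4.12 (cv2) and the standard library are available. Lean on these libraries where they do the work, as an engineer would, in place of code of your own. Each camera call takes 0.05 s, during which the arm holds its last target. There are 200 camera calls.

### The job

Set the aluminium tart mould down into the pocket of the press bed, flat on the bed between the two rails. Then turn the black knob clockwise until its slip clutch clicks once, so that the jaw clamps the mould at the set torque, and stop there: turning on past the click over-tightens the jaw and dents the mould. Let go of everything, and leave the other things on the bench where they are.

Things in the scene. Friction and masses are not known exactly. Their poses are not given: they have to be found in the camera images.
- mould_center (a point): Centre, half-way up (24 mm above its underside), of the loose aluminium tart mould: a round flange 64 mm across and 18 mm high, with a straight round boss 36 mm across and 30 mm high on top of it (48 mm in all, about 0.28 kg). It stands upright on the bench at the start; grip it by the boss.
- mould: The same mould; origin at the centre of its underside, z up along its axis.
- bed: Grey press bed, fixed to the bench at some position and yaw. Origin at bench level under the middle of the mould pocket. Its y runs along the pocket from the back stop (-y) to jaw and knob (+y), x across. Base plate 130 by 270 by 20 mm (y from -85 to +185 mm). Gear housing under the knob: top 55 mm above the bench, y from 95 to 175 mm, 84 mm across.
- pocket (a point): Middle of the pocket floor, 20 mm above the bench; axes as the bed. The pocket lies between two rails along y, 70 mm apart inside and 14 mm high. A steel back stop (15 mm high) closes it at the -y end: its face is somewhere between 35 and 41 mm from this point (it was set by hand and is not measured). The mould fits in when it is set down centred here.
- jaw: Steel jaw at the pocket's +y end (60 mm across, top 38 mm above the bench; axes as the bed), on a rack. Clockwise knob turning drives it to -y by 12 mm per rad: it pushes the mould to the stop, then loads it. 0.4 to 1.7 rad is needed before that, then the click, so the knob may have to be re-gripped; let go, knob and jaw stay where they are.
- jaw_face (a point): Middle of the jaw's face that meets the mould, 29.5 mm above the bench; 37 to 42 mm from the middle of the pocket at the start, along the bed's +y.
- knob_grip (a point): On the upright axis of the black knob, 89 mm above the bench and 135 mm from the pocket's middle along the bed's +y: the height to grip. x runs along the knob's bar grip (to the end with a white line), z up. Bar 44 mm long, 16 mm thick, standing 32 mm above a round skirt 52 mm across; bar top 102 mm, skirt top 70 mm above the bench.
- scraper: Bench scraper lying on the bench: steel blade with a round wooden handle, 145 mm wide, 22 mm high. Leave it alone.
- crock: White stoneware crock, 100 mm across and 110 mm high. Leave it alone.
- tin: Dark steel loaf tin, 110 by 220 by 65 mm. Leave it alone.
- timer: Round white kitchen timer, 68 mm across, 45 mm high. Leave it alone.
- knob: The same knob (origin 55 mm above the bench). Turning it: 0.22 N m running free; with the mould hard on the stop about 0.4 N m (0.25 to 0.3 if held still) at 0.15 to 0.25 rad, then the clutch yields and it falls to nothing at 0.5 rad (the click). The slack lasts 0.25 rad more; some 0.2 rad later it over-tightens. Let go before the slack, the knob springs back unclicked.
- pin_top (a point): Top of a steel pin, 5 mm across, in the middle of the knob's top. It follows the clutch: before the click it stands 13.5 mm above knob_grip; it rises 1.5 mm per rad that the knob goes ahead of the toothed collar under it, so about 0.9 mm once clicked - too little to steer by. To the eye: the bar's white line, first over the collar's tooth, ends about 35 degrees clockwise of it.

How it is judged (in metres and radians):
On the way, in this order (a step that is already met when the one before it is completed fails the run):
1. the mould is set down flat in the pocket and let go, the knob not yet clicked (z of mould in the frame of pocket below 0.003 m and horizontal distance between mould and pocket below 0.012 m and angle between mould's own z axis and vertical below 0.06 rad and contact force between the fingers and mould below 0.1 N and z of pin_top in the frame of knob_grip below 0.01387 m), for 0.2 s.
2. the knob is turned until the clutch clicks, with the jaw loaded on the mould (z of pin_top in the frame of knob_grip above 0.01416 m and contact force between jaw and mould above 8 N), for 0.2 s.
At the end, for the whole second after the job is handed in: The mould stands at rest flat on the pocket floor (within 3 mm, 0.06 rad), within 15 mm of the pocket's middle, clamped by the jaw with more than 8 N; the knob has clicked and stays more than 0.44 rad ahead of its collar (pin over 0.66 mm up) (all of step 2 and z of mould in the frame of pocket below 0.003 m and horizontal distance between mould and pocket below 0.015 m and angle between mould's own z axis and vertical below 0.06 rad and linear speed of mould below 0.01 m/s); the robot touches nothing.
It fails at once if the jaw is over-tightened: it presses on the mould with more than 24 N (contact force between jaw and mould above 24 N).
It fails at once if a bystander is moved by more than 30 mm (distance of any of scraper, crock, tin, timer from where it was at the start of the episode above 0.03 m).
It also fails if it takes over 67 s, if anything falls off the work surface, if the arm or the gripper's body presses on something with over 40 N, if the wrist force passes 120 N, or if a joint passes its speed limit or range.

## Working session

There is one attempt and no reset: what is moved stays moved. The work goes in short steps, each a Python script; the robot and the scene stay as the last script left them, time stands still between calls to the robot, and variables do not carry over. Pictures are saved under pics/ and viewed, at most 10 in all, crops included, and the job is handed in when it is done.

```bash
mkdir -p pics; ls
cat > h.py <<'E'
import numpy as np, cv2
from cell import robot, command_gripper, capture, camera_info, workorder, cut_out, spot_point, monitor
def ray(px,cam):
    c=camera_info(cam); K=np.array(c["mtx"],float); D=np.array(c["D"],float); T=np.array(c["cam_to_world"])
    u=cv2.undistortPoints(np.array([[px]],float),K,D)[0,0]
    d=T[:3,:3]@np.array([u[0],-u[1],-1]); return T[:3,3],d
def at_z(px,cam,z):
    o,d=ray(px,cam); return o+d*(z-o[2])/d[2]
def tri(p1,p2):
    o1,d1=ray(p1,"side");o2,d2=ray(p2,"top")
    s=np.linalg.lstsq(np.c_[d1,-d2],o2-o1,rcond=None)[0]
    a=o1+s[0]*d1;b=o2+s[1]*d2; return (a+b)/2,np.linalg.norm(a-b)
def proj(p,cam):
    c=camera_info(cam);T=np.linalg.inv(np.array(c["cam_to_world"]));q=T[:3,:3]@np.array(p,float)+T[:3,3]
    return cv2.projectPoints(np.array([[q[0],-q[1],-q[2]]]),np.zeros(3),np.zeros(3),np.array(c["mtx"],float),np.array(c["D"],float))[0].ravel()
def save(img,n): cv2.imwrite("pics/"+n,img[:,:,::-1])
def down(yaw): # tool z down, tool y at world angle yaw
    from scipy.spatial.transform import Rotation as R
    y=np.array([np.cos(yaw),np.sin(yaw),0]);z=np.array([0,0,-1.]);x=np.cross(y,z)
    q=R.from_matrix(np.c_[x,y,z]).as_quat();return [q[3],q[0],q[1],q[2]]
E
python3 - <<'E'
from h import *
np.set_printoptions(precision=1,suppress=True)
for c in("side","top"):
    save(capture(c),c+"0.png"); print(c,np.array(camera_info(c)["cam_to_world"])[:3,3])
H=dict(mould_center=24,mould=0,pocket=20,jaw_face=29.5,knob_grip=89,pin_top=102.5,knob=55,bed=0,scraper=None,crock=None,tin=None,timer=None)
for t,z in H.items():
    p={}
    for c in("side","top"):
        r=spot_point(t,c)
        for k in r[:2]: print(t,c,round(k["conf"],2),np.array(k["position"]),at_z(k["position"],c,z or 0))
        if r:p[c]=r[0]["position"]
    if len(p)==2: print("  tri",*tri(p["side"],p["top"]))
print(robot.pinch_z, monitor.get_ee_rot(), down(0), monitor.get_time_s())
E
```

```text
pics
side [  64.6 -818.4 1033.8]
top [ 459.7   -3.2 1137.7]
mould_center side 0.63 [376.2 336.9] [ 575.1 -261.3   24. ]
mould_center top 0.67 [438.  247.5] [ 576.4 -264.1   24. ]
  tri [ 575.1 -263.    26.4] 2.3522542362133865
mould side 0.6 [376.3 344. ] [ 574.6 -265.4    0. ]
mould top 0.92 [438.9 249.4] [ 574. -272.    0.]
  tri [ 572.2 -269.7    7.2] 2.491158568796645
pocket side 0.7 [304.1 284.2] [520.  -16.7  20. ]
pocket top 0.96 [340.9 270.1] [514.1 -22.5  20. ]
  tri [514.9 -22.9  28.6] 2.664493490638092
jaw_face side 0.49 [301.  276.6] [522.9   3.7  29.5]
jaw_face top 0.79 [329.1 266.1] [522.8   7.2  29.5]
jaw_face top 0.24 [498.1 298.9] [ 452.6 -409.2   29.5]
  tri [523.8   6.9  26. ] 1.6441103547978757
knob_grip side 0.81 [275.2 237.4] [511.8 118.1  89. ]
knob_grip top 0.59 [284.6 265.2] [518.9 111.6  89. ]
  tri [514.6 113.3  91.8] 9.217874693440269
knob side 0.54 [275.9 246.2] [512.  119.1  55. ]
bed side 0.81 [304.7 291.9] [515.9 -25.5   0. ]
bed side 0.28 [277.2 235.7] [562.5 209.6   0. ]
scraper side 0.73 [365.7 242.5] [767.2  42.3   0. ]
scraper top 0.66 [325.6 177.3] [756.8  22.4   0. ]
  tri [750.4  21.8  24.6] 0.0423535658701489
crock side 0.73 [425.  328.9] [ 705.1 -295.9    0. ]
crock top 0.61 [447.6 195.5] [ 715.2 -295.7    0. ]
  tri [ 712.4 -294.7   -4.7] 8.449136548617636
tin side 0.71 [239.2 191.4] [562.2 469.3   0. ]
tin top 0.9 [155.  246.3] [564.3 460.9   0. ]
  tri [561.2 459.3   6.9] 5.40804837045959
timer side 0.83 [378.4 414.5] [ 464.5 -420.8    0. ]
timer side 0.31 [279.3 245.4] [547.2 169.3   0. ]
timer top 0.62 [498.3 298. ] [ 454.6 -420.6    0. ]
  tri [ 458.5 -421.     5.1] 8.740391906600944
18.700000000000003 [0.  0.2 1.  0. ] [np.float64(0.0), np.float64(0.7071067811865475), np.float64(0.7071067811865475), np.float64(0.0)] 1.3
```

View pics/side0.png

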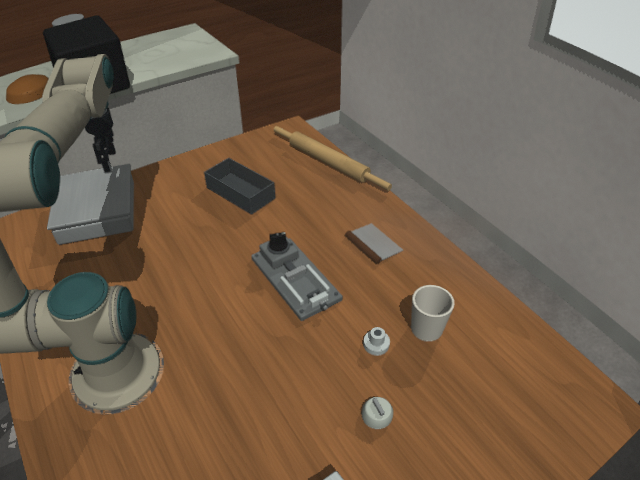

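Run:
```python
import cv2
i=cv2.imread("pics/top0.png"); cv2.imwrite("pics/top0c.png",cv2.resize(i[205:325,255:375],None,fx=5,fy=5,interpolation=cv2.INTER_CUBIC))
```

```text
(no output)
```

View pics/top0c.png

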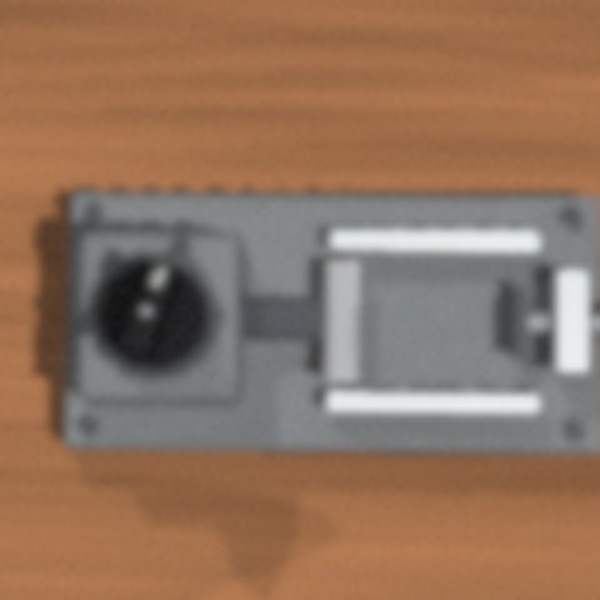

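The side view shows the mould at (376,340), the bed around (296,275) and the knob at (277,240). In the top crop the rails run along the image rows, the knob pin is at crop (147,311), and the bar's white line points up and slightly right at (158,276). Next I'll compute the bed pose from these features.

Run:
```python
from h import *
np.set_printoptions(precision=1,suppress=True)
f=lambda u,v:((u+.5)/5-.5+255,(v+.5)/5-.5+205)
P=dict(r1a=(330,241,34),r1b=(541,241,34),r2a=(326,404,34),r2b=(541,403,34),cTL=(70,190,20),cBL=(64,450,20),pin=(147,311,102.5),line=(159,272,102),bar0=(130,358,102),jawa=(358,262,38),jawb=(358,382,38),stopa=(556,268,35),stopb=(556,373,35),stopc=(588,268,35))
for k,(u,v,z) in P.items(): print(k,at_z(f(u,v),"top",z))
for t in("mould","knob","bed"):
  for c in("top","side"):
    capture(c); r=cut_out(t,c)
    if r:
        m=r[0]["mask"].astype(np.uint8); print(t,c,r[0]["conf"],r[0]["box"],cv2.minAreaRect(cv2.findNonZero(m)), cv2.moments(m,True)["m10"]/m.sum(),cv2.moments(m,True)["m01"]/m.sum())
        if t=="bed":
            b=cv2.boxPoints(cv2.minAreaRect(cv2.findNonZero(m)));print([at_z(q,c,20) for q in b])
i=capture("side"); j=np.hstack([cv2.resize(i[225:325,240:350],(440,400),interpolation=2),cv2.resize(i[315:365,340:410],(350,250),interpolation=2)[:,:].repeat(1,0) if 0 else cv2.resize(i[300:400,340:430],(360,400),interpolation=2)])
save(j,"s1.png")
t=capture("top"); save(cv2.resize(t[215:285,405:475],(490,490),interpolation=2),"t1.png")
```

```text
r1a [555.1  29.1  34. ]
r1b [557.6 -75.7  34. ]
r2a [474.5  28.9  34. ]
r2b [477.7 -76.9  34. ]
cTL [579. 162.  20.]
cBL [448.4 159.5  20. ]
pin [514.4 111.4 102.5]
line [532.7 106.6 102. ]
bar0 [492.4 118.6 102. ]
jawa [544.7  14.8  38. ]
jawb [485.6  13.3  38. ]
stopa [544.3 -83.2  35. ]
stopb [492.6 -83.9  35. ]
stopc [544.7 -99.   35. ]
mould top 0.71 [426.4, 236.0, 26.1, 27.2] ((437.75006103515625, 249.25003051757812), (25.45584487915039, 23.33452033996582), 45.0) 437.7145708582834 249.2674650698603
mould side 0.72 [363.5, 326.7, 26.4, 26.7] ((375.6922912597656, 342.0384521484375), (26.34825897216797, 26.07090950012207), 56.3099365234375) 376.0241379310345 341.32241379310346
knob top 0.89 [275.9, 259.5, 20.7, 20.5] ((286.0, 267.5), (21.0, 20.0), 90.0) 285.78512396694214 267.19283746556476
knob side 0.75 [268.6, 232.6, 16.7, 20.1] ((277.5, 241.0), (18.0, 17.0), 90.0) 277.60616438356163 241.38013698630138
bed top 0.72 [271.2, 242.5, 110.9, 55.0] ((325.0423278808594, 268.9115295410156), (113.93451690673828, 51.70747756958008), 0.784824550151825) 322.2177174495446 268.98964100732275
[array([450. , 158.7,  20. ]), array([579.8, 162.4,  20. ]), array([ 582.7, -125.4,   20. ]), array([ 453.6, -124.9,   20. ])]
bed side 0.64 [252.2, 233.3, 92.0, 86.5] ((293.8353271484375, 276.64117431640625), (94.47322082519531, 47.50777053833008), 49.398704528808594) 294.67815211842776 276.6656457376212
[array([434.8, 163.8,  20. ]), array([585.3, 223.8,  20. ]), array([ 580.6, -109.3,   20. ]), array([ 449.5, -144.2,   20. ])]
```

View pics/s1.png

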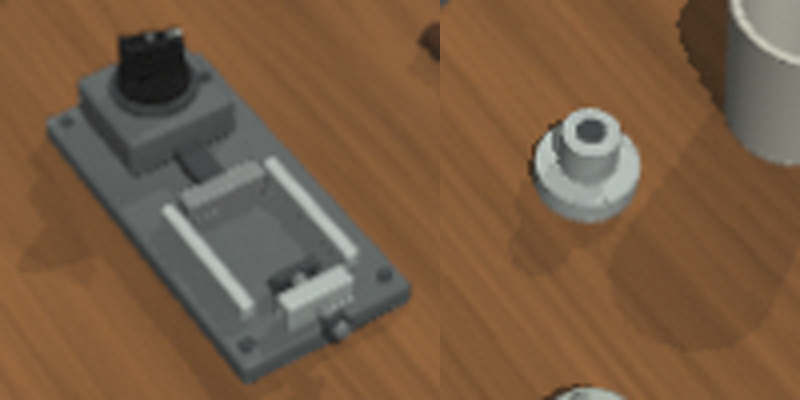

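View pics/t1.png

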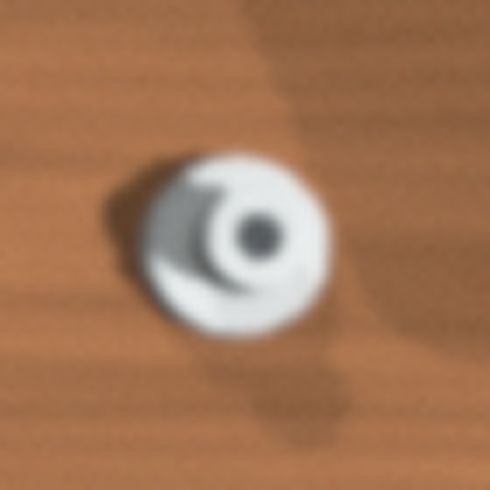

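The mould stands clear at side (376,340), boss hole at (258,236) in the top crop. The bed layout matches the given dimensions: knob about 135 mm from the pocket, jaw face about 38 mm, bed yaw about 0.025. I'll refine the mould position and pick it with the tool y along the bed's y.

Run:
```python
from h import *
np.set_printoptions(precision=2,suppress=True)
f=lambda u,v:((u+.5)/7-.5+405,(v+.5)/7-.5+215)
print("boss",at_z(f(258,236),"top",48),"flange",at_z(f(237,246),"top",18))
g=lambda u,v:((u+.5)/4-.5+340,(v+.5)/4-.5+300)
h=lambda u,v:((u+.5)/4-.5+240,(v+.5)/4-.5+225)
print("side boss",at_z(g(592-440,129),"side",48),"flange",at_z(g(588-440,163),"side",18))
for k in [(167,208),(249,309),(269,160),(352,254)]: print("side rail",at_z(h(*k),"side",34))
print("side pin",at_z(h(152,37),"side",102.5))
m=(at_z(f(258,236),"top",48)+at_z(f(237,246),"top",18))/2
for yaw in(1.596,1.596-np.pi):
    for p in((m[0],m[1],120),(517,-24,120),(515,112,150)):
        print(yaw,robot.ik(list(map(float,p)),down(yaw)))
for y in np.arange(1.3,-1.9,-.4):
    print(round(y,2),robot.ik([515,112,150],down(y)))
```

```text
boss [ 572.11 -266.89   48.  ] flange [ 571.41 -266.59   18.  ]
side boss [ 574.68 -264.58   48.  ] flange [ 572.77 -266.89   18.  ]
side rail [476.83  28.16  34.  ]
side rail [477.47 -76.5   34.  ]
side rail [557.31  29.57  34.  ]
side rail [557.99 -72.69  34.  ]
side pin [517.71 113.48 102.5 ]
1.596 [-0.5   0.41  1.21 -0.    1.52 -2.09]
1.596 [-0.12  0.1   1.58 -0.    1.47 -1.71]
1.596 [ 0.14  0.1   1.52 -0.    1.53 -1.45]
-1.545592653589793 [-0.5   0.41  1.21 -0.    1.52  1.05]
-1.545592653589793 [-0.12  0.1   1.58 -0.    1.47  1.43]
-1.545592653589793 [ 0.14  0.1   1.52 -0.    1.53  1.69]
1.3 [ 0.14  0.1   1.52 -0.    1.53 -1.16]
0.9 [ 0.14  0.1   1.52 -0.    1.53 -0.76]
0.5 [ 0.14  0.1   1.52 -0.    1.53 -0.36]
0.1 [ 0.14  0.1   1.52 -0.    1.53  0.04]
-0.3 [ 0.14  0.1   1.52 -0.    1.53  0.44]
-0.7 [ 0.14  0.1   1.52 -0.    1.53  0.84]
-1.1 [ 0.14  0.1   1.52 -0.    1.53  1.24]
-1.5 [ 0.14  0.1   1.52 -0.    1.53  1.64]
```

Run:
```python
from h import *
np.set_printoptions(precision=2,suppress=True)
q=down(1.596)
robot.move_ptp([572.7,-266.2,100],q)
command_gripper(70)
print(robot.move_l([572.7,-266.2,17],max_speed=100,force_limit=5),monitor.get_ee_pos())
command_gripper(30); print(monitor.get_width(),monitor.get_gripper_force(),monitor.get_wrist_force())
robot.move_l([572.7,-266.2,110])
print(monitor.get_width(),monitor.get_wrist_force())
robot.move_ptp([517,-23.4,70],q); robot.wait(.3)
print(monitor.get_ee_pos(),monitor.get_width(),monitor.get_time_s())
t=capture("top");s=capture("side")
save(np.hstack([cv2.resize(s[205:325,240:350],(367,400),interpolation=2),cv2.resize(t[225:315,300:390],(400,400),interpolation=2)]),"p1.png")
for th,z in(("mould_center",0),("mould",0),("pocket",20)):
  p=[]
  for c in("side","top"):
    r=spot_point(th,c); print(th,c,[(k["conf"],k["position"]) for k in r[:1]]); p+= [k["position"] for k in r[:1]]
  if len(p)==2: print(tri(*p))
```

```text
False [ 573.23 -266.49   17.95]
34.419390273839454 60.179418325424194 [-0.66  0.22  4.18]
34.59415675401671 [-0.44 -0.02 -4.26]
[517.29 -24.18  70.08] 34.444903290375514 8.75
mould_center side [(0.79, [306.7, 268.6])]
mould_center top []
mould side [(0.78, [301.4, 275.1])]
mould top []
pocket side [(0.73, [303.4, 282.4])]
pocket top [(0.75, [500.1, 297.7])]
(array([ 417.32, -279.92,  344.64]), np.float64(85.41344874448052))
```

View pics/p1.png

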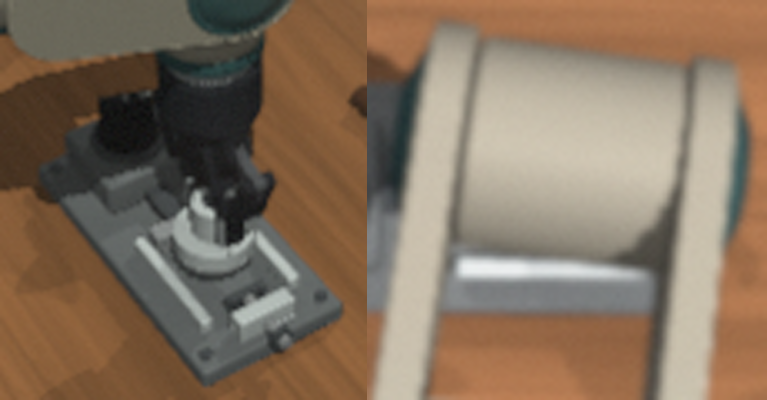

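The side crop shows the mould hanging upright over the pocket at about (212,240), between the rails. The top view is blocked by the arm. I'll lower it with force sensing.

Run:
```python
from h import *
np.set_printoptions(precision=2,suppress=True)
p=[517,-23.2]
print(robot.move_l(p+[58],max_speed=60,force_limit=8),monitor.get_ee_pos(),monitor.get_wrist_force())
print(robot.move_l(p+[35],max_speed=25,force_limit=6),monitor.get_ee_pos(),monitor.get_wrist_force(),monitor.get_wrist_torque(),monitor.get_time_s())
s=capture("side"); save(cv2.resize(s[235:325,250:350],(667,600),interpolation=2),"p2.png")
```

```text
False [516.47 -23.09  57.16] [-0.47  0.17 -3.07]
True [516.7  -23.19  38.  ] [-2.59  0.22  4.99] [-0.09  0.11 -0.02] 10.25
```

View pics/p2.png

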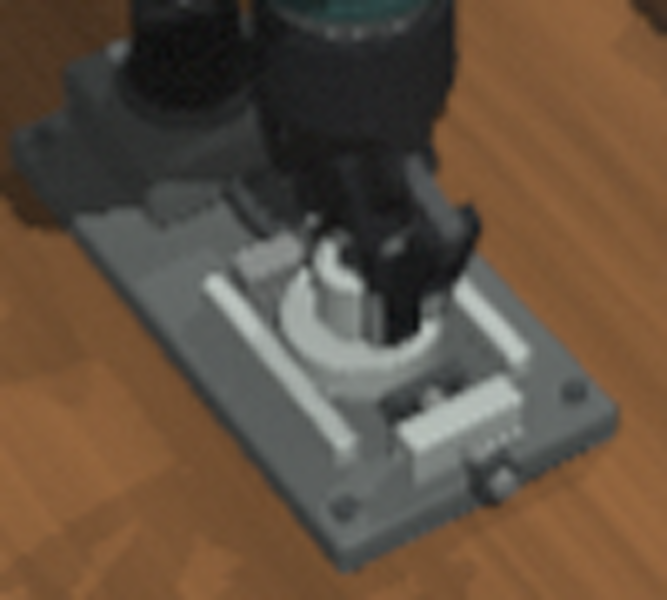

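Run:
```python
from h import *
np.set_printoptions(precision=2,suppress=True)
command_gripper(56); print(monitor.get_gripper_force())
robot.move_l([517,-23.2,130],max_speed=100)
robot.move_ptp([330,-250,230],down(1.4))
robot.wait(.3)
t=capture("top");s=capture("side")
save(np.hstack([cv2.resize(s[225:325,245:345],(400,400),interpolation=2),cv2.resize(t[230:310,260:380],(400*120//80-200,int(400*2/3)),interpolation=2) if 0 else cv2.resize(t[225:315,265:355],(400,400),interpolation=2)]),"p3.png")
for th,z in(("mould_center",44),("pocket",20),("knob_grip",89),("pin_top",102.5),("jaw_face",29.5)):
  p=[]
  for c in("side","top"):
    r=spot_point(th,c); print(th,c,[(k["conf"],k["position"],at_z(k["position"],c,z)) for k in r[:1]])
print(monitor.get_time_s())
```

```text
0.0
mould_center side [(0.8, [300.8, 280.6], array([508.5 , -20.17,  44.  ]))]
mould_center top [(0.55, [339.3, 268.6], array([516.51, -18.08,  44.  ]))]
pocket side [(0.84, [303.5, 283.3], array([520.29, -13.08,  20.  ]))]
pocket top [(0.65, [340.6, 273.3], array([506.1 , -21.91,  20.  ]))]
knob_grip side []
knob_grip top [(0.62, [324.7, 175.0], array([739.24,  22.68,  89.  ]))]
pin_top side [(0.65, [304.7, 293.7], array([ 468.14, -109.03,  102.5 ]))]
pin_top top [(0.38, [285.2, 269.7], array([507.74, 108.37, 102.5 ]))]
jaw_face side [(0.73, [378.8, 413.6], array([ 455.11, -430.87,   29.5 ]))]
jaw_face top [(0.68, [343.3, 269.1], array([516.27, -28.23,  29.5 ]))]
13.8083
```

View pics/p3.png

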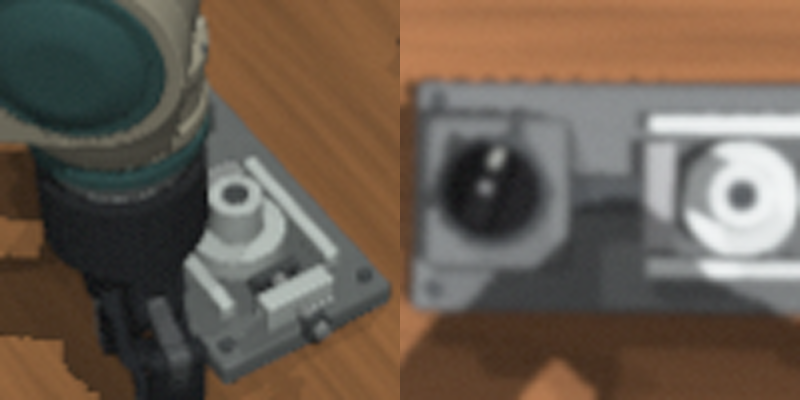

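The mould stands flat and centred between the rails: boss at (742,195) in the right crop, jaw at its left. The knob line still points up and slightly right. Next I'll grip the knob and start turning it while logging torque.

Run:
```python
from h import *
np.set_printoptions(precision=3,suppress=True)
q=down(np.pi/2-.28)
robot.move_ptp([515,112,170],q); command_gripper(70)
print(robot.move_l([515,112,72.5],max_speed=80,force_limit=6),monitor.get_ee_pos(),monitor.get_wrist_torque())
command_gripper(10); print(monitor.get_width(),monitor.get_gripper_force(),monitor.get_wrist_torque(),monitor.get_wrist_force(),monitor.get_time_s())
j=np.array(monitor.get_q()); print(j)
for k in range(5):
    j[5]+=.06; robot.set_joints(j.tolist())
    a=monitor.get_wrist_torque()[2]; robot.wait(.1); print(k,monitor.get_q()[5],a,monitor.get_wrist_torque()[2],monitor.get_time_s())
print(monitor.get_wrist_force(),monitor.get_width())
```

```text
False [515.403 112.058  73.172] [ 0.026 -0.014  0.02 ]
14.96781347640707 58.73191595077515 [-0.345 -0.027 -0.149] [ 0.087 -1.564  1.62 ] 17.5167
[ 0.144  0.171  1.597 -0.001  1.374 -1.147]
0 -1.0878536942835504 -0.12834184388794995 0.0004136740743544559 17.8667
1 -1.0281903327411028 -0.13025671775865502 -0.051639558382703614 18.2167
2 -0.9682915101083318 -0.08333635340616244 -0.06036402659369147 18.5667
3 -0.908265555824038 -0.17620227514013623 0.010541542448935147 18.9167
4 -0.8482828876210883 -0.1110998067096384 -0.029747882763043115 19.2667
[-1.023 -3.621  2.741] 15.1060711675719
```

```bash
cat >> h.py <<'E'
def tq(n=4):
    v=[]
    for _ in range(n): robot.wait(.03); v.append(monitor.get_wrist_torque()[2])
    return np.mean(v)
def turn(d):
    j=np.array(monitor.get_q()); j[5]+=d; robot.set_joints(j.tolist())
    a=monitor.get_wrist_torque()[2]; m=tq(); print("%.3f end %.3f still %.3f eff %.2f t %.1f"%(monitor.get_q()[5],a,m,monitor.get_effort()[5],monitor.get_time_s())); return m
E
python3 - <<'E'
from h import *
for k in range(16):
    if abs(turn(.06))>.15: break
s=capture("side"); save(cv2.resize(s[225:285,240:310],(700,600),interpolation=2),"k1.png")
E
```

```text
-0.790 end -0.103 still -0.052 eff -0.05 t 19.6
-0.731 end -0.107 still -0.079 eff -0.06 t 20.0
-0.673 end -0.128 still -0.076 eff -0.06 t 20.4
-0.614 end -0.096 still -0.081 eff -0.05 t 20.8
-0.556 end 0.062 still 0.103 eff 0.12 t 21.2
-0.497 end -0.071 still -0.047 eff -0.00 t 21.6
-0.439 end 0.065 still 0.079 eff 0.09 t 21.9
-0.380 end -0.074 still -0.002 eff 0.02 t 22.3
-0.321 end 0.033 still 0.052 eff 0.07 t 22.7
-0.263 end 0.016 still 0.004 eff 0.04 t 23.1
-0.204 end 0.002 still 0.049 eff 0.04 t 23.5
-0.145 end -0.032 still 0.027 eff 0.01 t 23.9
-0.086 end 0.034 still 0.012 eff 0.03 t 24.2
-0.027 end 0.216 still 0.189 eff 0.19 t 24.6
```

View pics/k1.png

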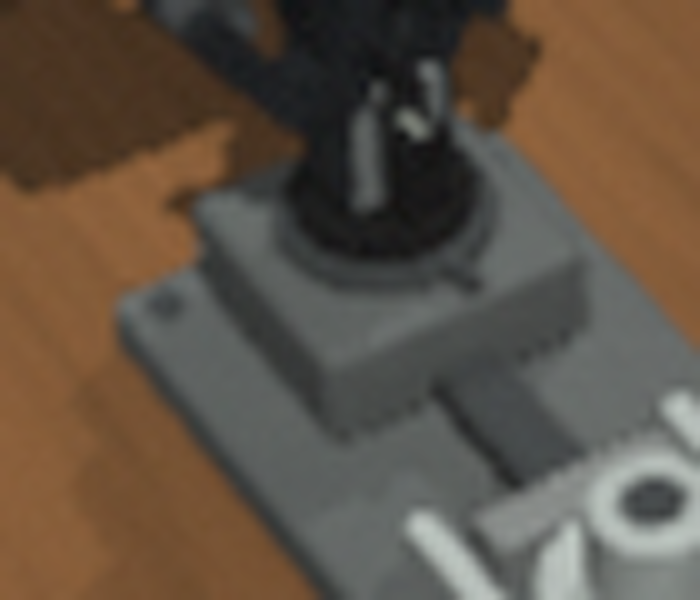

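The white line at (410,122) and the collar tooth at (465,275) have turned together, and the jaw at (540,500) is now at the mould. Torque is rising, which suggests contact. I'll go on and look for the peak and then the fall.

Run:
```python
from h import *
pk=0
for k in range(14):
    m=turn(.04); pk=max(pk,m)
    if pk>.2 and m<.1: break
```

```text
0.012 end 0.251 still 0.247 eff 0.24 t 25.1
0.050 end 0.342 still 0.253 eff 0.28 t 25.4
0.089 end 0.291 still 0.299 eff 0.30 t 25.8
0.128 end 0.312 still 0.304 eff 0.32 t 26.2
0.166 end 0.317 still 0.307 eff 0.31 t 26.6
0.205 end 0.290 still 0.284 eff 0.30 t 27.0
0.243 end 0.260 still 0.280 eff 0.27 t 27.4
0.282 end 0.216 still 0.223 eff 0.23 t 27.8
0.321 end 0.157 still 0.194 eff 0.18 t 28.1
0.360 end 0.127 still 0.114 eff 0.13 t 28.5
0.399 end 0.047 still 0.088 eff 0.08 t 28.9
```

Run:
```python
from h import *
for d in(.05,.05,.04,.04): turn(d)
```

```text
0.448 end -0.011 still 0.002 eff 0.02 t 29.3
0.497 end -0.079 still 0.023 eff 0.02 t 29.7
0.536 end -0.089 still -0.083 eff -0.06 t 30.1
0.575 end -0.037 still -0.032 eff -0.01 t 30.4
```

The torque fell to nothing at about 0.45 and stayed there, so the clutch has clicked and the knob is inside the slack. I'll release, clear away and look.

Run:
```python
from h import *
np.set_printoptions(precision=2,suppress=True)
command_gripper(50); p=monitor.get_ee_pos()
robot.move_l([float(p[0]),float(p[1]),180],max_speed=100)
robot.move_ptp([195,488,231],down(.5)); robot.wait(.3)
t=capture("top");s=capture("side")
save(np.hstack([cv2.resize(s[225:325,245:345],(400,400),interpolation=2),cv2.resize(t[225:315,265:355],(400,400),interpolation=2)]),"f.png")
print(monitor.get_time_s(),monitor.get_wrist_force())
```

```text
34.3 [-0.02  0.15  0.77]
```

View pics/f.png

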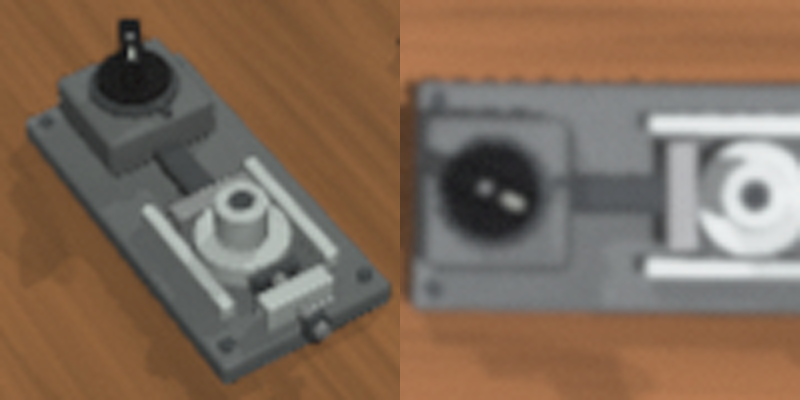

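The line at (515,203) in the right crop is about 30–35° clockwise of the collar tooth at (562,183). It stands where I left it, so the clutch clicked and held. The jaw is on the mould, which sits flat between the rails, so I'm handing in.

```bash
python3 -c "
from h import *
print(workorder.finish_job())"
```

```text
the job is handed in; nothing more can be done
None
```

The mould is flat in the pocket and clamped, the knob turned to a single click and released with no spring-back, and the job was handed in at about 34 s; no verdict came back.

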